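# Load the analyser's rack in reverse order

## Task

Move the four white sample bottles from the blue cups on the carrier into the four free compartments of the grey rack, one each and in reverse order: the bottle that stands nearest the robot in the carrier goes into the compartment farthest from the robot, the next into the next one, and so on, until the farthest bottle stands in the nearest compartment. Skip the middle compartment and leave the amber blank vial standing in it; never tip a bottle over, and leave all of them standing upright on the rack's floor.

Things in the scene. Friction and masses are not known exactly. Their poses are not given: they have to be found in the camera images.
- center_tall (a point): Centre (on the axis, half-way up) of the slimmest sample bottle: white plastic cylinder 28 mm in diameter with a narrower round grey screw cap (23 mm); 88 mm tall in all, straight-sided up to 62 mm. 70 g or so. Its z axis points up along the bottle.
- center_squat (a point): Centre (on the axis, half-way up) of the widest and lowest sample bottle: white plastic cylinder 38 mm in diameter with a wide flat grey cap almost as wide; 74 mm tall in all, straight-sided up to 54 mm. 70 g or so. Its z axis points up along the bottle.
- center_dropper (a point): Centre (on the axis, half-way up) of the sample bottle with a pointed, conical grey dropper tip: white plastic cylinder 34 mm in diameter; 86 mm tall in all, straight-sided up to 55 mm. 70 g or so. Its z axis points up along the bottle.
- center_stopper (a point): Centre (on the axis, half-way up) of the sample bottle with a ball-shaped grey stopper (20 mm): white plastic cylinder 33 mm in diameter; 82 mm tall in all, straight-sided up to 56 mm. 70 g or so. Its z axis points up along the bottle.
- cup_tall: Fixed blue square open cup, 56 x 56 mm and 14 mm high, wall and floor 3 mm thick, in which the tall bottle stands at the start; all four cups look alike and stand in one straight row, 58 mm apart, on a flat white carrier. Origin: centre of the cup's underside, 4 mm above the bench. x runs along the row, away from the robot; y across it, to the left; z up.
- cup_squat: Fixed blue square open cup, 56 x 56 mm and 14 mm high, wall and floor 3 mm thick, in which the squat bottle stands at the start; all four cups look alike and stand in one straight row, 58 mm apart, on a flat white carrier. Origin: centre of the cup's underside, 4 mm above the bench. x runs along the row, away from the robot; y across it, to the left; z up.
- cup_dropper: Fixed blue square open cup, 56 x 56 mm and 14 mm high, wall and floor 3 mm thick, in which the dropper bottle stands at the start; all four cups look alike and stand in one straight row, 58 mm apart, on a flat white carrier. Origin: centre of the cup's underside, 4 mm above the bench. x runs along the row, away from the robot; y across it, to the left; z up.
- cup_stopper: Fixed blue square open cup, 56 x 56 mm and 14 mm high, wall and floor 3 mm thick, in which the stopper bottle stands at the start; all four cups look alike and stand in one straight row, 58 mm apart, on a flat white carrier. Origin: centre of the cup's underside, 4 mm above the bench. x runs along the row, away from the robot; y across it, to the left; z up.
- rack: Fixed grey open-topped loading rack, 294 x 62 mm and 14 mm high, walls and floor 4 mm thick, on the bench: one row of five square compartments, 54 mm inside, 58 mm apart, centred at x = -116, -58, 0, 58 and 116 mm in its frame, y = 0. Origin: centre of its underside. x runs along the row, away from the robot; y across it, to the left; z up. The carrier and the rack stand on the left and right of the robot, either way round. The middle compartment is taken by the blank.
- center_blank (a point): Centre (half-way up) of the blank: a small loose amber glass vial with a black cap, 26 mm in diameter, 64 mm tall, standing in the middle compartment of the rack.
There are look-alikes about, which are no part of the job. Leave any brown or pink look-alike of the cup_tall alone.

How it is judged:
By the outcome, as a careful person would: the job done as asked, in the order asked, and still so for the second after the job is handed in, with the robot touching nothing.
It also fails if it takes over 115 s, if anything falls off the work surface, if the arm or the gripper's body presses on something with over 40 N, if the wrist force passes 120 N, or if a joint passes its speed limit or range.

## Robot

A 6-joint arm with a two-finger parallel gripper is mounted at the origin on the work surface. World frame = base frame: x ahead of the robot, y to its left, z up, the work surface at z = 0. Lengths are in mm, angles in rad, forces in N, time in s.
With the tool pointing down it reaches from about 250 to 775 mm from the base axis. Payload 8.9 kg.
Tool frame: the origin (TCP) lies at the very end of the fingers, on their centre line; the grasp point (between the pads) lies 19 mm behind it; z points along the fingers, y is the line along which they close (so a half turn about z gives the same grasp; the last joint's range is limited). The gripper opens to 85 mm and grips with 20 to 120 N. Pads are 22 mm wide; open, the fingers measure 114 mm over their backs; the gripper's body (76 mm by 85 mm) begins 54 mm behind the grasp point. The pads swing forward as they close: fully open they stand 13 mm farther back than shut.
Start: joints at [1.009, 0.291, -0.153, 1.127, 0, 1.431], TCP at [215.41, 478.772, 231.305] pointing down, gripper open.
Joint ranges: [-2.52, 2.52], [-0.91, 1.74], [-1.3, 1.37], [-1.96, 2.02], [-1.52, 1.47], [-3.14, 3.14]. Speed limits (rad/s): [2.22, 2.22, 2.79, 3.14, 3.14, 3.14].

## Interface

Orientations are given as a unit quaternion [x, y, z, w].
In Python, from bench import ctrl, viewer gives the robot as it stands.
- The arm moves only by the tool carry_out, never from a script. Its argument "deltas" is a list of rows, each a list of 6 numbers: the shift along the tool's x, y, z as a fraction of full scale, then the turn, a rotation vector about the tool's x, y, z as a fraction of full scale. A call has 1 to 5 rows; each row is the pose to reach, as a shift and turn from the pose commanded when the call began, along the tool's axes at that moment, turning the shorter way round; what a row does not reach only later rows make up. Full scale, the value 1, is 30 cm for a shift and pi rad for a turn. A row lasts 1/12 s, in which the tool goes at most 41.7 mm and 7.16 degrees, less where a joint would pass 70% of its speed; a pose out of reach is approached as far as the arm can. A call with a number of a shift or a turn outside -1 to 1 is refused whole. A call with a gripper value outside its range is refused whole. "claw" is the finger opening in mm, from 0 to 85.4, set as the call begins (left out, the last holds). The fingers move at their own pace and stop on an object; the grip force is fixed at half the most. Time passes only in rows, so rows that repeat a pose let the fingers close. It gives the time, the measured TCP pose, the force, the opening and the grip force at its end, in the units of the state.
- ctrl.sense(): the state, without advancing time (a new reading comes with each control period).
- viewer.camera(name): name is "scene" or "side" or "wrist"; returns a dict with "pixels" (400x640x3 uint8, blue, green, red), "K" (3x3 intrinsics, pixels), "R" (3x3) and "t" (3): a world point X has camera coordinates R X + t. Camera axes: x right, y down, z forward; pixel columns grow to the right and rows downward; lengths in mm; the calibration is good to about 2 mm. A picture is of the moment at which its call begins. There is no depth.
- ctrl.hand_in(): hands the job in; it is judged then, once.
The state is a dict: "clock": time; "q": joint angles; "qd": joint speeds; "tau": joint torques, N m; "tool_pos": TCP position; "tcp_rot": TCP orientation; "contact_force": force on the tool from outside, world axes, zero at the start; "ft_torque": the same for the moment, N m; "grip_width": finger opening in mm; "grasp_force": force on a finger pad.
Only numpy, scipy, OpenCV 4.12 (cv2) and the standard library are available. Lean on these libraries where they do the work, as an engineer would, in place of code of your own. Each camera call takes 0.05 s, during which the arm holds its last target. There are 200 camera calls.

## Working session

There is one attempt and no reset: what is moved stays moved. The work goes in short steps, Python scripts to look and compute and a tool call to move; the robot and the scene stay as the last step left them, time stands still between calls to the robot, and variables do not carry over. Pictures are saved under pics/ and viewed, at most 14 in all, crops included, and the job is handed in when it is done.

Besides the shell and the picture viewer there is one more tool, called after "Call:" as a command line: name --pt "numbers of a row" for each row, then --argument value for the rest. carry_out: Moves the arm, as the interface text tells. Shift numbers are shares of 30 cm and turn numbers shares of pi rad, none past 1 either way. Its arguments: {"type":"object","properties":{"deltas":{"type":"array"},"claw":{"type":"number"}},"required":["deltas"]}

```bash
mkdir -p pics; cat > h.py <<'E'
import numpy as np, cv2
from bench import ctrl, viewer
from scipy.spatial.transform import Rotation as Ro
def ray(c,u,v,z):
    d=c["R"].T@np.linalg.inv(c["K"])@[u,v,1.]; o=-c["R"].T@c["t"]
    return o+d*(z-o[2])/d[2]
def proj(c,X):
    p=c["K"]@(c["R"]@np.array(X,float)+c["t"]); return p[:2]/p[2]
E
python3 - <<'E'
from h import *
s=ctrl.sense(); print(s)
for n in ["scene","side","wrist"]:
    c=viewer.camera(n); cv2.imwrite(f"pics/{n}0.png",c["pixels"]); np.save(f"pics/{n}0.npy",c,allow_pickle=True)
    print(n,-c["R"].T@c["t"])
E
```

```text
{'clock': 0.0, 'q': array([ 1.00868678e+00,  2.91286520e-01, -1.54121013e-01,  1.12670358e+00,
       -7.23330840e-06,  1.43147491e+00]), 'qd': array([-1.44279342e-03,  1.72961575e-04,  1.22408902e-03, -6.83722450e-05,
        3.16979557e-05, -1.48526580e-03]), 'tau': array([-2.14330503e-03, -5.37140679e+01,  3.31372547e+01,  1.57418690e-02,
       -2.39327646e-04,  1.47960611e-05]), 'tool_pos': array([215.182919  , 478.39434077, 230.73104957]), 'tcp_rot': array([ 2.09823089e-01,  9.77739147e-01, -6.18616343e-04, -2.22463231e-04]), 'contact_force': array([ 0.31662508, -0.15332321,  0.01657892]), 'ft_torque': array([-0.02365583, -0.00168912, -0.0264113 ]), 'grasp_force': 0.0, 'grip_width': 85.20464229221929}
scene [1513.37344095  603.79905241  852.4034944 ]
side [ 169.65083293 -489.39267856  669.97960798]
wrist [148.52926654 508.33821841 373.36915754]
```

View pics/scene0.png

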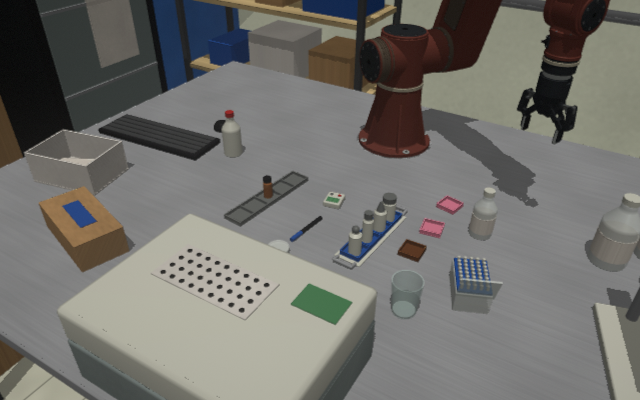

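View pics/side0.png

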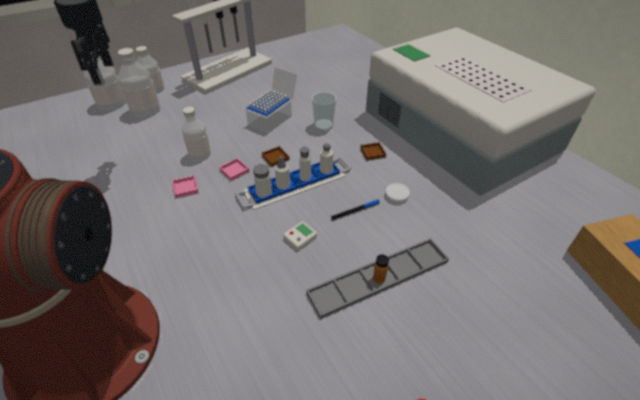

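View pics/wrist0.png

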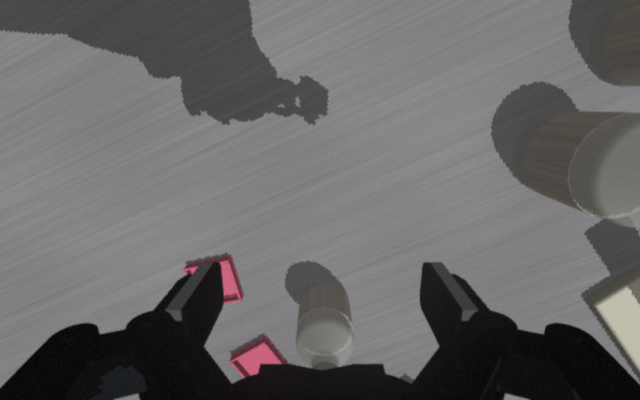

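The pictures show the carrier with, from the robot outward, squat (side view 262,180), dropper (282,175), tall (305,163) and stopper (327,157). The rack corners in the side view are about (307,292), (433,242), (449,258) and (320,314).

```bash
cat > m.py <<'E'
from h import *
rois={"scene":((200,160,330,230),(325,185,420,275)),"side":((295,230,460,325),(225,130,360,215))}
for n in rois:
    c=np.load(f"pics/{n}0.npy",allow_pickle=True).item(); im=c["pixels"]; hsv=cv2.cvtColor(im,cv2.COLOR_BGR2HSV)
    for k,(x0,y0,x1,y1) in zip(("rack","blue"),rois[n]):
        sub=hsv[y0:y1,x0:x1]
        if k=="blue": m=cv2.inRange(sub,(100,130,40),(130,255,255)); z=18
        else: m=((sub[...,2]<np.median(sub[:8,:8,2])*0.8)).astype(np.uint8)*255; z=14
        nn,l,st,_=cv2.connectedComponentsWithStats(m); 
        if k=="rack": m=(l==1+np.argmax(st[1:,4])).astype(np.uint8)*255
        else: m=cv2.bitwise_and(m,np.isin(l,[i for i in range(1,nn) if st[i,4]>15]).astype(np.uint8)*255)
        v,u=np.nonzero(m); P=np.array([ray(c,a+x0,b+y0,z)[:2] for a,b in zip(u,v)],np.float32)
        (cx,cy),wh,an=cv2.minAreaRect(P); print(n,k,len(P),cx,cy,wh,an, (u+x0).min(),(u+x0).max(),(v+y0).min(),(v+y0).max())
        print(cv2.boxPoints(((cx,cy),wh,an)).round().tolist())
E
python3 m.py
python3 - <<'E'
from h import *
a=cv2.imread("pics/scene0.png")[160:275,200:430]; b=cv2.imread("pics/side0.png")[125:325,220:460]
cv2.imwrite("pics/sc1.png",cv2.resize(a,None,fx=3,fy=3)); cv2.imwrite("pics/si1.png",cv2.resize(b,None,fx=3,fy=3))
E
```

```text
scene rack 1648 525.0592651367188 -179.14065551757812 (121.52976989746094, 306.2044677734375) 83.20906066894531 224 308 171 226
[[366.0, -221.0], [670.0, -258.0], [684.0, -137.0], [380.0, -101.0]]
scene blue 435 526.6959228515625 176.69918823242188 (57.545997619628906, 239.01861572265625) 85.37809753417969 340 401 212 260
[[405.0, 158.0], [643.0, 138.0], [648.0, 196.0], [410.0, 215.0]]
side rack 5829 520.6497192382812 -109.05821228027344 (204.7911376953125, 318.0654602050781) 86.83783721923828 295 452 234 324
[[356.0, -203.0], [674.0, -220.0], [685.0, -16.0], [368.0, 2.0]]
side blue 749 520.0302734375 171.10238647460938 (61.277122497558594, 229.68429565429688) 86.315185546875 249 338 163 202
[[403.0, 148.0], [633.0, 133.0], [637.0, 194.0], [407.0, 209.0]]
```

View pics/si1.png

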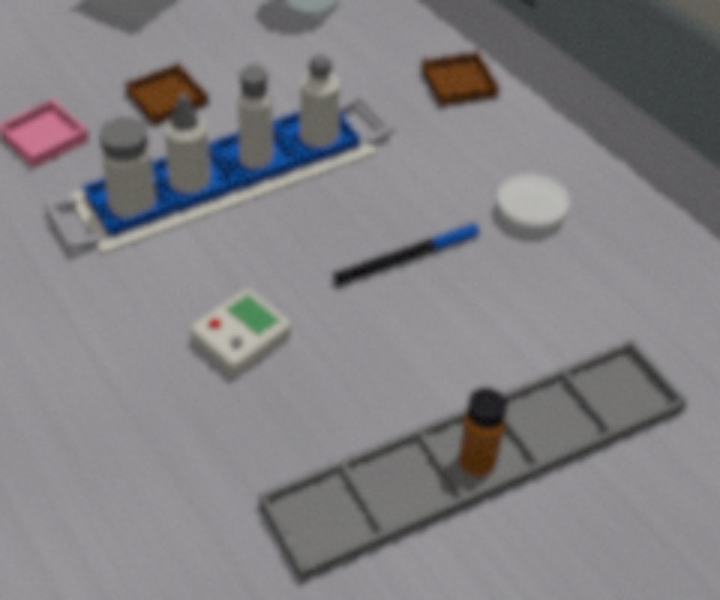

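The crop shows the carrier row and the rack clearly. In full-image pixels the rack's top corners are about (307,292), (430,241) and (448,259).

```bash
python3 - <<'E'
from h import *
c=np.load("pics/side0.npy",allow_pickle=True).item()
f=lambda u,v,z:ray(c,u/3+220,v/3+125,z)[:2].round(1)
print("rack",f(262,500,14),f(630,347,14),f(684,403,14),f(302,575,0),f(302,565,14), "blank top",f(487,400,68))
print("tops squat,drop,tall,stop",f(125,133,81),f(184,98,93),f(254,76,95),f(320,66,89))
w=np.load("pics/wrist0.npy",allow_pickle=True).item(); s=ctrl.sense(); Rt=Ro.from_quat(s["tcp_rot"])
print(w["R"]@Rt.as_matrix(), Rt.inv().apply(-w["R"].T@w["t"]-s["tool_pos"]),w["K"])
Rd=Ro.from_matrix(np.array([[-np.cos(a:=np.radians(-4.2)),-np.sin(a),0],[-np.sin(a),np.cos(a),0],[0,0,-1]]).T) 
print(Rd.as_matrix())
r=(Rt.inv()*Rd).as_rotvec()/np.pi; print("turn",r)
for P in [(640,170,330)]: print(Rt.inv().apply(np.array(P)-s["tool_pos"])/300)
E
```

```text
rack [ 379.6 -118.7] [ 665.4 -150.8] [ 661.5 -206.9] [ 377.  -169.9] [ 376.3 -170.9] blank top [ 518.9 -162.5]
tops squat,drop,tall,stop [439.3 178.4] [491.4 178.1] [550.2 170.7] [605.7 160.3]
[[ 4.57701084e-04  9.99999729e-01 -5.75834021e-04]
 [-9.58590943e-01  2.74758454e-04 -2.84786463e-01]
 [-2.84786227e-01  6.82336349e-04  9.58590809e-01]] [  73.09190231   -0.31118178 -142.4753656 ] [[336.31028661   0.         321.2267365 ]
 [  0.         336.31028661 205.08263749]
 [  0.           0.           1.        ]]
[[-0.99731448  0.0732382   0.        ]
 [ 0.0732382   0.99731448  0.        ]
 [ 0.          0.         -1.        ]]
turn [-2.87268906e-04 -8.65260561e-05 -1.11245878e-01]
[-1.71310388 -0.3572072  -0.33023796]
```

Call:
carry_out --pt "-0.57 -0.37 -0.1 0 0 -0.104" --pt "-0.57 -0.37 -0.1 0 0 -0.104" --pt "-0.57 -0.37 -0.1 0 0 -0.104" --pt "-0.57 -0.37 -0.1 0 0 -0.104" --pt "-0.57 -0.37 -0.1 0 0 -0.104"

```text
clock: 0.57
tool_pos: [323.2, 310.3, 260.6]
tcp_rot: [0.047, 0.999, -0.0, -0.0]
contact_force: [1.7, 0.5, 0.4]
grip_width: 85.3
grasp_force: 0.0
```

```bash
cat >> h.py <<'E'
def todo(P,head=None):
    s=ctrl.sense(); Rt=Ro.from_quat(s["tcp_rot"]); M=Rt.as_matrix()
    print("t",round(s["clock"],2),"pos",s["tool_pos"].round(1),"ydir",np.degrees(np.arctan2(M[1,1],M[0,1])).round(2),"tilt",np.degrees(np.arccos(-M[2,2])).round(2),"w",round(s["grip_width"],1),"f",round(s["grasp_force"],1))
    d=Rt.inv().apply(np.array(P,float)-s["tool_pos"]); out=(d/300).round(4); t=""
    if head is not None:
        a=np.radians(head); y=[np.cos(a),np.sin(a),0]; z=[0,0,-1]; x=np.cross(y,z)
        t=((Rt.inv()*Ro.from_matrix(np.array([x,y,z]).T)).as_rotvec()/np.pi).round(4)
    print("to",P,out,t,"mm",np.linalg.norm(d).round(1))
E
python3 -c "
from h import *
todo((520,0,300),84.5)"
```

```text
t 0.57 pos [323.2 310.3 260.6] ydir 84.58 tilt 0.01 w 85.3 f 0.0
to (520, 0, 300) [-0.7507 -0.9679 -0.1311] [-0.0001 -0.      0.0005] mm 369.6
```

Call:
carry_out --pt "-0.38 -0.49 -0.07 0 0 0" --pt "-0.38 -0.49 -0.07 0 0 0" --pt "-0.38 -0.49 -0.07 0 0 0" --pt "-0.38 -0.49 -0.07 0 0 0" --pt "-0.38 -0.49 -0.07 0 0 0"

```text
clock: 0.98
tool_pos: [424.1, 151.3, 281.9]
tcp_rot: [0.049, 0.999, -0.0, 0.001]
contact_force: [0.4, 0.6, -0.3]
grip_width: 85.5
grasp_force: 0.0
```

Call:
carry_out --pt "-0.37 -0.48 -0.06 0 0 0" --pt "-0.37 -0.48 -0.06 0 0 0" --pt "-0.37 -0.48 -0.06 0 0 0" --pt "-0.37 -0.48 -0.06 0 0 0" --pt "-0.37 -0.48 -0.06 0 0 0"

```text
clock: 1.4
tool_pos: [521.1, -3.5, 299.4]
tcp_rot: [0.049, 0.999, -0.001, 0.001]
contact_force: [0.0, 0.3, -0.9]
grip_width: 85.4
grasp_force: 0.0
```

Call:
carry_out --pt "0 0 0 0 0 0" --pt "0 0 0 0 0 0"

```text
clock: 1.57
tool_pos: [518.8, 0.1, 298.9]
tcp_rot: [0.049, 0.999, 0.0, -0.001]
contact_force: [0.2, 1.1, -0.3]
grip_width: 85.5
grasp_force: 0.0
```

```bash
python3 -c "
from h import *
todo((520,0,300),84.5)
c=viewer.camera('wrist'); cv2.imwrite('pics/w1.png',c['pixels']); np.save('pics/w1.npy',c,allow_pickle=True)"
```

```text
t 1.57 pos [5.188e+02 1.000e-01 2.989e+02] ydir 84.38 tilt 0.07 w 85.5 f 0.0
to (520, 0, 300) [-0.0039  0.0001 -0.0035] [ 0.0001 -0.0004 -0.0006] mm 1.6
```

View pics/w1.png

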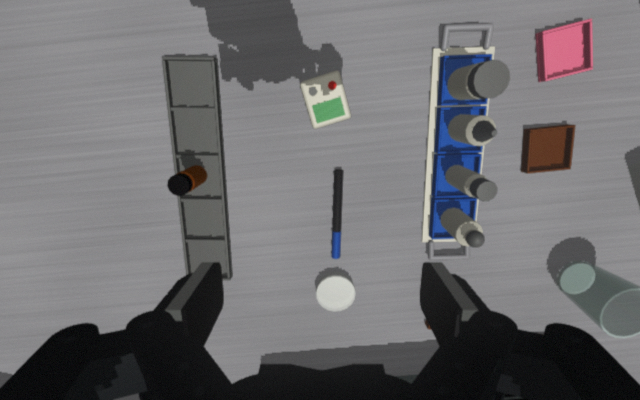

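The wrist view shows the rack on the left, with corners (164,57), (217,55) and (231,278). The carrier is on the right, with caps at (491,79) squat, (487,131) dropper tip, (485,189) tall and (475,238) stopper ball.

```bash
python3 - <<'E'
from h import *
c=np.load("pics/w1.npy",allow_pickle=True).item(); im=c["pixels"]
hsv=cv2.cvtColor(im,cv2.COLOR_BGR2HSV)
b=cv2.inRange(hsv[:,420:505],(100,130,30),(130,255,255)); v,u=np.nonzero(b)
P=np.array([ray(c,a+420,q,18)[:2] for a,q in zip(u,v)],np.float32); r=cv2.minAreaRect(P); print("blue",r)
big=cv2.resize(im[40:290,150:245],None,fx=4,fy=4,interpolation=cv2.INTER_CUBIC)
big2=cv2.resize(im[20:270,410:520],None,fx=4,fy=4,interpolation=cv2.INTER_CUBIC)
cv2.imwrite("pics/w1c.png",np.hstack([big,big2])[:, :].copy()[::1] if 0 else cv2.resize(np.hstack([big,big2]),None,fx=.6,fy=.6))
g=cv2.cvtColor(im,cv2.COLOR_BGR2GRAY); print(g[130,140:240].tolist())
for n,(p,z) in dict(squat=((491,79),81),drop=((487,131),92),tall=((485,189),95),stop=((475,238),79)).items(): print(n,ray(c,*p,z).round(1))
for p in [(164,57),(217,55),(231,278),(172,106),(218,106),(177,154),(219,153),(180,198),(224,197),(184,238),(225,237)]: print(p,ray(c,*p,14)[:2].round(1))
E
```

```text
blue ((520.2957763671875, 172.6904296875), (57.865848541259766, 227.60153198242188), 86.14111328125)
[143, 145, 145, 140, 145, 143, 142, 147, 142, 143, 144, 146, 144, 144, 144, 143, 146, 145, 145, 149, 145, 145, 144, 148, 147, 146, 146, 145, 143, 130, 101, 97, 78, 46, 45, 63, 92, 96, 97, 97, 97, 96, 98, 98, 96, 99, 97, 96, 97, 97, 98, 101, 99, 96, 98, 98, 99, 101, 100, 98, 98, 100, 101, 101, 98, 102, 100, 97, 101, 99, 101, 101, 100, 100, 100, 95, 86, 97, 99, 64, 46, 60, 94, 136, 138, 138, 138, 141, 136, 138, 137, 138, 136, 137, 137, 133, 135, 138, 135, 134]
squat [437.5 180.2  81. ]
drop [487.5 173.1  92. ]
tall [547.7 172.1  95. ]
stop [610.2 170.5  79. ]
(164, 57) [ 374.1 -170.6]
(217, 55) [ 378.  -108.3]
(231, 278) [ 667.  -142.4]
(172, 106) [ 429.2 -173.5]
(218, 106) [ 434.6 -117.7]
(177, 154) [ 487.2 -180.2]
(219, 153) [ 491.1 -127. ]
(180, 198) [ 544.4 -188.9]
(224, 197) [ 548.8 -131. ]
(184, 238) [ 600.6 -195.7]
(225, 237) [ 604.7 -139.8]
```

View pics/w1c.png

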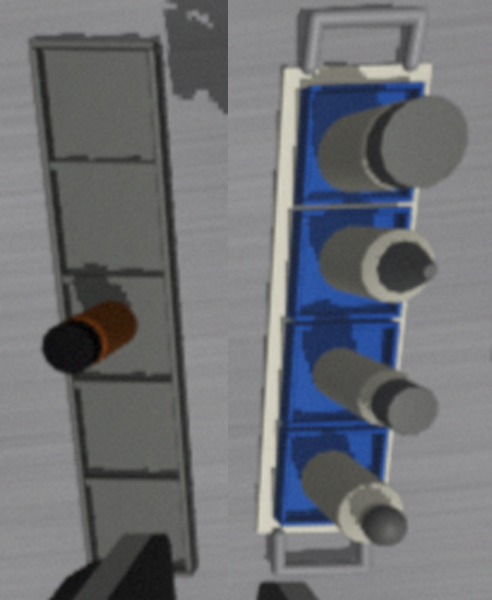

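The crop shows the empty compartments clear. The dropper tip is at about full-image pixel (494,132), and the tall cap centre at (486,190).

```bash
python3 - <<'E'
from h import *
c=np.load("pics/w1.npy",allow_pickle=True).item(); g=cv2.GaussianBlur(cv2.cvtColor(c["pixels"],cv2.COLOR_BGR2GRAY),(1,5),0).astype(float)
print("drop",ray(c,494.3,131.7,93).round(1),"tall",ray(c,486.2,189.6,95).round(1))
L,R=[],[]
for v in range(115,235,3):
    for lst,rng,z in ((L,range(150,200),14),(R,range(245,205,-1),0)):
        for u in rng:
            if g[v,u]<120:
                st=1 if lst is L else -1
                f=u-st*(120-g[v,u])/(g[v,u-st]-g[v,u]) ; lst.append(ray(c,f,v,z)[:2]); break
for n,l in (("L",L),("R",R)):
    l=np.array(l); p=np.polyfit(l[:,0],l[:,1],1); r=l[:,1]-np.polyval(p,l[:,0]); k=abs(r-np.median(r))<2; p=np.polyfit(l[k,0],l[k,1],1)
    print(n,len(l),k.sum(),np.degrees(np.arctan(p[0])),"y@520",np.polyval(p,520))
print("div",[ray(c,u,v,14)[:2].round(1).tolist() for u,v in ((195,107),(198,154),(202,198),(205,238))])
E
```

```text
drop [488.8 180.   93. ] tall [548.5 173.4  95. ]
L 40 33 -6.393796028591657 y@520 -190.4396619395427
R 40 40 -6.351471209432978 y@520 -127.49922539786985
div [[433.0, -145.8], [489.8, -153.7], [547.3, -160.1], [603.4, -167.2]]
```

```bash
python3 -c "
from h import *
todo((436,179.5,130)); todo((436,179.5,30))"
```

```text
t 1.62 pos [518.4   0.9 299.1] ydir 84.46 tilt 0.07 w 85.1 f 0.0
to (436, 179.5, 130) [0.3302 0.5657 0.5642]  mm 259.3
t 1.62 pos [518.4   0.9 299.1] ydir 84.46 tilt 0.07 w 85.1 f 0.0
to (436, 179.5, 30) [0.3298 0.5656 0.8975]  mm 333.3
```

Call:
carry_out --pt "0.33 0.566 0.2 0 0 0" --pt "0.33 0.566 0.2 0 0 0" --pt "0.33 0.566 0.2 0 0 0" --pt "0.33 0.566 0.2 0 0 0" --pt "0.33 0.566 0.2 0 0 0"

```text
clock: 2.03
tool_pos: [434.1, 181.8, 239.0]
tcp_rot: [0.047, 0.999, 0.0, -0.0]
contact_force: [0.2, 0.6, 1.0]
grip_width: 85.2
grasp_force: 0.0
```

Call:
carry_out --pt "0 0 0.12 0 0 0" --pt "0 0 0.24 0 0 0" --pt "0 0 0.34 0 0 0" --pt "0 0 0.34 0 0 0"

```text
clock: 2.37
tool_pos: [431.6, 179.7, 133.1]
tcp_rot: [0.047, 0.999, -0.001, -0.004]
contact_force: [-1.7, -0.7, -1.3]
grip_width: 85.5
grasp_force: 0.0
```

```bash
python3 -c "
from h import *
todo((436,179.5,30)); c=viewer.camera('wrist');cv2.imwrite('pics/w2.png',c['pixels'])"
```

```text
t 2.37 pos [431.6 179.7 133.1] ydir 84.65 tilt 0.48 w 85.5 f 0.0
to (436, 179.5, 30) [-0.0173  0.0017  0.3435]  mm 103.2
```

View pics/w2.png

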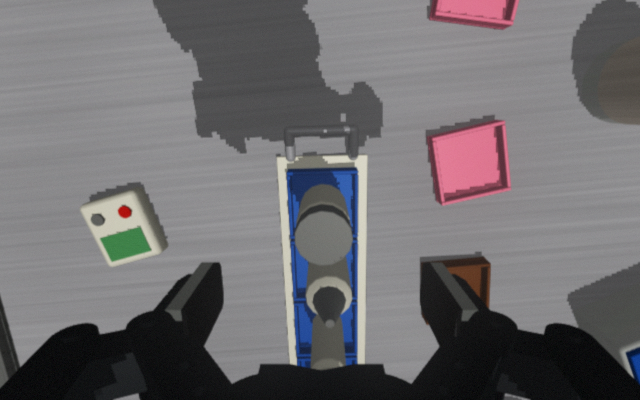

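The squat cap is at (323,238), centred between the fingers. The brown look-alike under the right finger is low.

Call:
carry_out --pt "0 0 0.1 0 0 0" --pt "0 0 0.1 0 0 0"

```text
clock: 2.58
tool_pos: [435.4, 179.4, 106.5]
tcp_rot: [0.048, 0.999, -0.0, -0.001]
contact_force: [-2.0, -0.8, -0.7]
grip_width: 85.4
grasp_force: 0.0
```

```bash
python3 -c "
from h import *
c=viewer.camera('wrist'); im=c['pixels']
print(ray(c,100,200,0))
cv2.imwrite('pics/w3.png',im)
hsv=cv2.cvtColor(im,cv2.COLOR_BGR2HSV)
print(-c['R'].T@c['t'])
todo((436,179.5,30),84.5)"
```

```text
[415.88379328  10.47618133   0.        ]
[362.8331858  186.34819085 249.22749972]
t 2.63 pos [435.7 179.4 108. ] ydir 84.53 tilt 0.1 w 85.1 f 0.0
to (436, 179.5, 30) [-0.0013  0.0006  0.26  ] [-0.0002 -0.0005  0.0001] mm 78.0
```

View pics/w3.png

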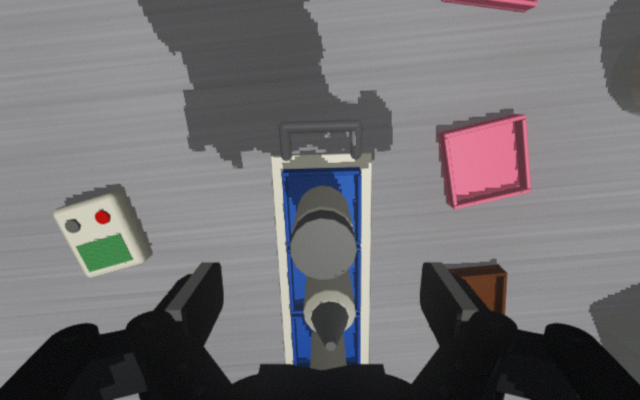

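Squat cap centre is at (323,246) and the dropper tip at (331,346).

```bash
python3 -c "
from h import *
c=viewer.camera('wrist')
print(ray(c,323.5,246,81),ray(c,331,347,93))"
```

```text
[436.3854311  180.66403977  81.        ] [492.35979161 179.55612072  93.        ]
```

Call:
carry_out --pt "0 0 0.09 0 0 0" --pt "0 0 0.18 0 0 0" --pt "0 0 0.26 0 0 0" --pt "0 0 0.26 0 0 0" --pt "0 0 0.26 0 0 0"

```text
clock: 3.1
tool_pos: [436.9, 179.3, 30.7]
tcp_rot: [0.048, 0.999, -0.0, -0.0]
contact_force: [0.1, -0.1, 0.4]
grip_width: 85.3
grasp_force: 0.0
```

Call:
carry_out --pt "0 0 0 0 0 0" --pt "0 0 0 0 0 0" --pt "0 0 0 0 0 0" --pt "0 0 0 0 0 0" --pt "0 0 0 0 0 0" --claw 0

```text
clock: 3.52
tool_pos: [437.5, 179.5, 30.9]
tcp_rot: [0.048, 0.999, 0.0, 0.001]
contact_force: [-2.0, -0.8, 12.9]
grip_width: 36.9
grasp_force: 58.6
```

Call:
carry_out --pt "0 0 0 0 0 0" --pt "0 0 0 0 0 0" --pt "0 0 0 0 0 0"

```text
clock: 3.77
tool_pos: [437.6, 179.5, 30.9]
tcp_rot: [0.048, 0.999, 0.0, 0.001]
contact_force: [-2.4, -0.1, 13.9]
grip_width: 36.4
grasp_force: 58.6
```

Call:
carry_out --pt "0 0 -0.06 0 0 0" --pt "0 0 -0.16 0 0 0" --pt "0 0 -0.28 0 0 0" --pt "0 0 -0.34 0 0 0" --pt "0 0 -0.34 0 0 0"

```text
clock: 4.18
tool_pos: [439.3, 179.9, 135.7]
tcp_rot: [0.048, 0.999, 0.001, 0.003]
contact_force: [1.3, 0.8, -0.9]
grip_width: 36.2
grasp_force: 60.4
```

Call:
carry_out --pt "-0.04 -0.06 0 0 0 0" --pt "-0.11 -0.16 0 0 0 0" --pt "-0.2 -0.28 0 0 0 0" --pt "-0.29 -0.41 0 0 0 0" --pt "-0.38 -0.54 0 0 0 0"

```text
clock: 4.6
tool_pos: [527.6, 18.4, 131.0]
tcp_rot: [0.048, 0.999, 0.0, -0.0]
contact_force: [1.2, 0.6, 0.1]
grip_width: 36.5
grasp_force: 60.4
```

Call:
carry_out --pt "-0.09 -0.13 0 0 0 0" --pt "-0.18 -0.26 0 0 0 0" --pt "-0.27 -0.39 0 0 0 0" --pt "-0.35 -0.5 0 0 0 0" --pt "-0.385 -0.56 0 0 0 0"

```text
clock: 5.02
tool_pos: [626.8, -160.6, 130.6]
tcp_rot: [0.048, 0.999, 0.0, -0.0]
contact_force: [1.8, 0.1, -0.8]
grip_width: 36.2
grasp_force: 60.4
```

Call:
carry_out --pt "0 0 0 0 0 0" --pt "0 0 0 0 0 0" --pt "0 0 0 0 0 0"

```text
clock: 5.27
tool_pos: [625.3, -157.9, 130.4]
tcp_rot: [0.048, 0.999, 0.0, -0.001]
contact_force: [0.1, 0.6, -0.3]
grip_width: 36.4
grasp_force: 60.4
```

```bash
python3 -c "
from h import *
todo((635,-172,29))
c=viewer.camera('wrist');cv2.imwrite('pics/w4.png',c['pixels']);np.save('pics/w4.npy',c,allow_pickle=True)"
```

```text
t 5.27 pos [ 625.3 -157.9  130.4] ydir 84.47 tilt 0.13 w 36.4 f 60.4
to (635, -172, 29) [-0.0374 -0.0441  0.338 ]  mm 102.9
```

View pics/w4.png

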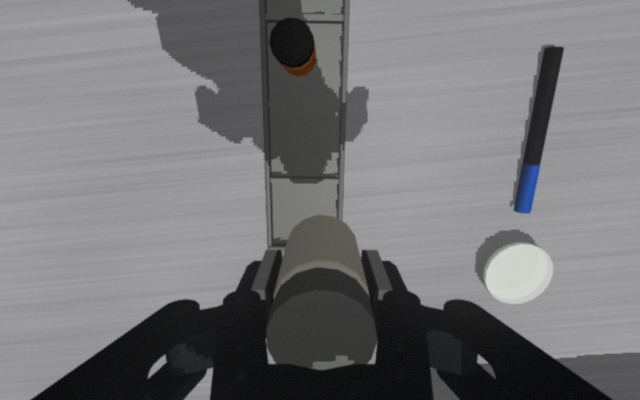

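The bottle is held upright. The rack end or divider lines are at v=18, 177 and 245; I'll check them by ray before lowering.

```bash
python3 -c "
from h import *
c=np.load('pics/w4.npy',allow_pickle=True).item()
for u,v in ((305,18),(305,177),(270,245),(270,177),(340,177),(265,18),(346,18),(340,215),(300,177),(317,220)): print(u,v,ray(c,u,v,14).round(1))
for x in (-29,29,87,147): print(x,proj(c,(519.5+.9938*x,-159-.111*x,14)))
w=np.load('pics/w1.npy',allow_pickle=True).item()
for n,k in ((w,'w1'),(c,'w4')): print(k,-n['R'].T@n['t'])
cv2.imwrite('pics/w4c.png',cv2.resize(c['pixels'][:270,230:380],None,fx=2,fy=2))"
```

```text
305 18 [ 493.9 -156.2   14. ]
305 177 [ 604.9 -168.4   14. ]
270 245 [ 659.3 -203.7   14. ]
270 177 [ 602.2 -195.7   14. ]
340 177 [ 607.5 -141.1   14. ]
265 18 [ 491.3 -183.7   14. ]
346 18 [ 496.6 -128.    14. ]
340 215 [ 638.8 -143.6   14. ]
300 177 [ 604.5 -172.3   14. ]
317 220 [ 641.2 -162.6   14. ]
-29 [305.09024155  12.74096135]
29 [304.96449453 101.05837398]
87 [304.85439081 178.38884273]
147 [304.75403284 248.87445592]
w1 [446.21219597   7.0786554  441.60361102]
w4 [ 552.74718732 -151.09042159  273.12685724]
```

View pics/w4c.png

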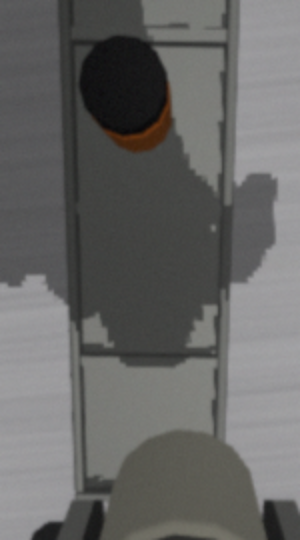

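The rack model projects onto the seen divider lines (178 against 177, end 249 against 245), so the target stands.

Call:
carry_out --pt "-0.037 -0.044 0.05 0 0 0" --pt "-0.037 -0.044 0.16 0 0 0" --pt "-0.037 -0.044 0.26 0 0 0" --pt "-0.037 -0.044 0.31 0 0 0" --pt "-0.037 -0.044 0.31 0 0 0"

```text
clock: 5.73
tool_pos: [632.7, -169.9, 34.7]
tcp_rot: [0.047, 0.999, 0.001, -0.003]
contact_force: [-1.1, 0.6, -0.6]
grip_width: 36.3
grasp_force: 60.4
```

Call:
carry_out --pt "0 0 0.01 0 0 0" --pt "0 0 0.02 0 0 0" --pt "0 0 0.026 0 0 0" --pt "0 0 0.026 0 0 0"

```text
clock: 6.07
tool_pos: [636.5, -172.4, 31.6]
tcp_rot: [0.048, 0.999, -0.0, 0.001]
contact_force: [0.5, 0.5, -0.6]
grip_width: 36.3
grasp_force: 60.5
```

Call:
carry_out --pt "0 0 0.005 0 0 0" --pt "0 0 0.01 0 0 0" --pt "0 0 0.01 0 0 0"

```text
clock: 6.32
tool_pos: [636.3, -172.6, 28.0]
tcp_rot: [0.048, 0.999, -0.0, 0.0]
contact_force: [-0.4, -0.2, -0.7]
grip_width: 36.0
grasp_force: 60.6
```

Call:
carry_out --pt "0 0 0 0 0 0" --pt "0 0 0 0 0 0" --pt "0 0 0 0 0 0" --pt "0 0 0 0 0 0" --pt "0 0 0 0 0 0" --claw 85

```text
clock: 6.73
tool_pos: [636.0, -172.5, 27.7]
tcp_rot: [0.048, 0.999, -0.0, 0.0]
contact_force: [0.3, 0.1, 1.0]
grip_width: 84.7
grasp_force: 0.0
```

Call:
carry_out --pt "0 0 -0.1 0 0 0" --pt "0 0 -0.22 0 0 0" --pt "0 0 -0.34 0 0 0" --pt "0 0 -0.34 0 0 0"

```text
clock: 7.07
tool_pos: [639.7, -173.9, 137.3]
tcp_rot: [0.048, 0.999, -0.002, 0.005]
contact_force: [1.0, -0.7, 0.7]
grip_width: 85.1
grasp_force: 0.0
```

```bash
python3 -c "
from h import *
todo((490.5,178.5,130),84.5)
c=viewer.camera('side');cv2.imwrite('pics/s2.png',cv2.resize(c['pixels'][120:330,220:480],None,fx=2,fy=2))"
```

```text
t 7.07 pos [ 639.7 -173.9  137.3] ydir 84.5 tilt 0.6 w 85.1 f 0.0
to (490.5, 178.5, 130) [0.6078 1.1217 0.0148] [-0.0009  0.0032 -0.    ] mm 382.7
```

View pics/s2.png

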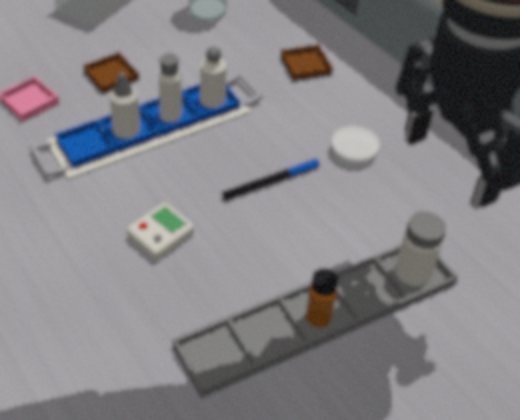

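The squat bottle stands upright in the far compartment at about (418,250) in this crop. Next is the dropper.

Call:
carry_out --pt "0.05 0.1 0 0 0 0" --pt "0.12 0.22 0 0 0 0" --pt "0.18 0.34 0 0 0 0" --pt "0.24 0.45 0 0 0 0" --pt "0.3 0.56 0 0 0 0"

```text
clock: 7.53
tool_pos: [560.9, 4.9, 128.8]
tcp_rot: [0.048, 0.999, 0.0, -0.001]
contact_force: [0.8, 0.6, 0.4]
grip_width: 84.9
grasp_force: 0.0
```

Call:
carry_out --pt "0.06 0.12 0 0 0 0" --pt "0.12 0.24 0 0 0 0" --pt "0.18 0.35 0 0 0 0" --pt "0.24 0.46 0 0 0 0" --pt "0.296 0.558 0 0 0 0"

```text
clock: 7.95
tool_pos: [488.5, 180.3, 129.0]
tcp_rot: [0.048, 0.999, -0.0, -0.001]
contact_force: [0.3, 0.5, 0.0]
grip_width: 85.2
grasp_force: 0.0
```

Call:
carry_out --pt "0 0 0 0 0 0" --pt "0 0 0 0 0 0"

```text
clock: 8.12
tool_pos: [488.9, 179.9, 129.1]
tcp_rot: [0.046, 0.999, -0.0, -0.001]
contact_force: [0.5, -0.0, -0.2]
grip_width: 84.7
grasp_force: 0.0
```

```bash
python3 -c "
from h import *
todo((490.5,178.5,30),84.5)"
```

```text
t 8.12 pos [488.9 179.9 129.1] ydir 84.69 tilt 0.07 w 84.7 f 0.0
to (490.5, 178.5, 30) [-0.0062 -0.004   0.3302] [-0.0001 -0.0003  0.001 ] mm 99.1
```

Call:
carry_out --pt "-0.005 -0.003 0.12 0 0 0" --pt "-0.005 -0.003 0.24 0 0 0" --pt "-0.005 -0.003 0.33 0 0 0" --pt "-0.005 -0.003 0.33 0 0 0" --pt "-0.005 -0.003 0.33 0 0 0"

```text
clock: 8.53
tool_pos: [490.7, 176.3, 29.8]
tcp_rot: [0.049, 0.999, -0.001, -0.002]
contact_force: [0.1, -0.0, 0.9]
grip_width: 85.1
grasp_force: 0.0
```

Call:
carry_out --pt "0 0 0 0 0 0" --pt "0 0 0 0 0 0" --pt "0 0 0 0 0 0" --pt "0 0 0 0 0 0" --pt "0 0 0 0 0 0" --claw 0

```text
clock: 8.95
tool_pos: [492.6, 177.7, 32.0]
tcp_rot: [0.048, 0.999, 0.0, 0.001]
contact_force: [-1.3, -0.4, 7.5]
grip_width: 32.7
grasp_force: 58.8
```

Call:
carry_out --pt "0 0 0 0 0 0" --pt "0 0 0 0 0 0" --pt "0 0 0 0 0 0"

```text
clock: 9.2
tool_pos: [492.5, 177.7, 32.0]
tcp_rot: [0.048, 0.999, 0.0, 0.001]
contact_force: [-1.0, 0.4, 8.9]
grip_width: 32.3
grasp_force: 58.8
```

Call:
carry_out --pt "0 0 -0.06 0 0 0" --pt "0 0 -0.16 0 0 0" --pt "0 0 -0.28 0 0 0" --pt "0 0 -0.34 0 0 0" --pt "0 0 -0.34 0 0 0"

```text
clock: 9.62
tool_pos: [494.3, 178.2, 137.3]
tcp_rot: [0.048, 0.999, 0.001, 0.004]
contact_force: [0.6, 0.9, -1.4]
grip_width: 32.4
grasp_force: 59.7
```

```bash
python3 -c "
from h import *
todo((577.5,-165.5,131),84.5)"
```

```text
t 9.62 pos [494.3 178.2 137.3] ydir 84.51 tilt 0.43 w 32.4 f 59.7
to (577.5, -165.5, 131) [-0.3855 -1.1138  0.0213] [0.0007 0.0023 0.    ] mm 353.6
```

Call:
carry_out --pt "-0.03 -0.08 0 0 0 0" --pt "-0.07 -0.2 0 0 0 0" --pt "-0.11 -0.32 0 0 0 0" --pt "-0.15 -0.44 0 0 0 0" --pt "-0.196 -0.556 0 0 0 0"

```text
clock: 10.03
tool_pos: [533.6, 4.2, 132.3]
tcp_rot: [0.048, 0.999, -0.0, -0.0]
contact_force: [1.8, 0.6, -1.1]
grip_width: 32.4
grasp_force: 59.7
```

Call:
carry_out --pt "-0.04 -0.12 0 0 0 0" --pt "-0.08 -0.24 0 0 0 0" --pt "-0.12 -0.36 0 0 0 0" --pt "-0.16 -0.47 0 0 0 0" --pt "-0.196 -0.556 0 0 0 0"

```text
clock: 10.45
tool_pos: [576.5, -168.6, 132.1]
tcp_rot: [0.049, 0.999, -0.0, -0.0]
contact_force: [1.1, -0.3, -0.8]
grip_width: 32.2
grasp_force: 59.7
```

Call:
carry_out --pt "0 0 0 0 0 0" --pt "0 0 0 0 0 0" --pt "0 0 0 0 0 0"

```text
clock: 10.7
tool_pos: [575.9, -165.2, 132.0]
tcp_rot: [0.048, 0.999, 0.0, -0.001]
contact_force: [0.4, 0.5, -0.7]
grip_width: 32.2
grasp_force: 59.8
```

```bash
python3 -c "
from h import *
todo((577.5,-165.5,29),84.5)"
```

```text
t 10.7 pos [ 575.9 -165.2  132. ] ydir 84.49 tilt 0.09 w 32.2 f 59.8
to (577.5, -165.5, 29) [-0.0058 -0.0007  0.3433] [ 0.0002 -0.0004 -0.0001] mm 103.0
```

Call:
carry_out --pt "-0.004 0 0.1 0 0 0" --pt "-0.004 0 0.21 0 0 0" --pt "-0.004 0 0.29 0 0 0" --pt "-0.004 0 0.32 0 0 0" --pt "-0.004 0 0.32 0 0 0"

```text
clock: 11.12
tool_pos: [575.9, -164.0, 34.7]
tcp_rot: [0.047, 0.999, 0.001, -0.002]
contact_force: [-1.3, 0.4, -0.8]
grip_width: 32.3
grasp_force: 59.8
```

Call:
carry_out --pt "0 0 0.01 0 0 0" --pt "0 0 0.022 0 0 0" --pt "0 0 0.022 0 0 0" --pt "0 0 0.022 0 0 0"

```text
clock: 11.45
tool_pos: [578.5, -166.1, 31.1]
tcp_rot: [0.048, 0.999, -0.0, 0.001]
contact_force: [-0.6, -0.3, -1.7]
grip_width: 32.2
grasp_force: 59.8
```

Call:
carry_out --pt "0 0 0.004 0 0 0" --pt "0 0 0.007 0 0 0" --pt "0 0 0.007 0 0 0"

```text
clock: 11.7
tool_pos: [578.4, -166.2, 29.0]
tcp_rot: [0.048, 0.999, -0.0, 0.001]
contact_force: [-0.6, 1.1, 7.7]
grip_width: 32.1
grasp_force: 60.6
```

Call:
carry_out --pt "0 0 0 0 0 0" --pt "0 0 0 0 0 0" --pt "0 0 0 0 0 0" --pt "0 0 0 0 0 0" --pt "0 0 0 0 0 0" --claw 85

```text
clock: 12.12
tool_pos: [577.8, -165.9, 27.9]
tcp_rot: [0.048, 0.999, 0.0, -0.0]
contact_force: [-0.3, 0.8, -0.7]
grip_width: 84.7
grasp_force: 0.0
```

Call:
carry_out --pt "0 0 -0.1 0 0 0" --pt "0 0 -0.22 0 0 0" --pt "0 0 -0.34 0 0 0" --pt "0 0 -0.34 0 0 0" --pt "0 0 -0.34 0 0 0"

```text
clock: 12.53
tool_pos: [579.4, -166.6, 132.3]
tcp_rot: [0.048, 0.999, -0.001, 0.002]
contact_force: [-0.5, 0.1, -0.6]
grip_width: 85.1
grasp_force: 0.0
```

```bash
python3 -c "
from h import *
todo((548.5,173,130),84.5)"
```

```text
t 12.53 pos [ 579.4 -166.6  132.3] ydir 84.5 tilt 0.27 w 85.1 f 0.0
to (548.5, 173, 130) [0.2112 1.117  0.0051] [-0.0004  0.0014 -0.    ] mm 341.0
```

Call:
carry_out --pt "0.02 0.1 0 0 0 0" --pt "0.04 0.22 0 0 0 0" --pt "0.06 0.34 0 0 0 0" --pt "0.08 0.45 0 0 0 0" --pt "0.1 0.558 0 0 0 0"

```text
clock: 12.95
tool_pos: [562.7, 5.2, 128.6]
tcp_rot: [0.048, 0.999, 0.0, -0.001]
contact_force: [0.3, 1.1, 1.1]
grip_width: 85.2
grasp_force: 0.0
```

Call:
carry_out --pt "0.02 0.12 0 0 0 0" --pt "0.04 0.24 0 0 0 0" --pt "0.06 0.35 0 0 0 0" --pt "0.08 0.46 0 0 0 0" --pt "0.105 0.556 0 0 0 0"

```text
clock: 13.37
tool_pos: [547.6, 174.5, 128.6]
tcp_rot: [0.048, 0.999, -0.0, -0.001]
contact_force: [-0.3, 0.6, -0.1]
grip_width: 85.2
grasp_force: 0.0
```

Call:
carry_out --pt "0 0 0 0 0 0" --pt "0 0 0 0 0 0"

```text
clock: 13.53
tool_pos: [547.4, 173.9, 128.6]
tcp_rot: [0.047, 0.999, -0.0, -0.001]
contact_force: [-0.3, -0.1, -1.1]
grip_width: 84.8
grasp_force: 0.0
```

```bash
python3 -c "
from h import *
todo((548.5,173,31),84.5)
c=viewer.camera('wrist');cv2.imwrite('pics/w5.png',c['pixels']);np.save('pics/w5.npy',c,allow_pickle=True)"
```

```text
t 13.53 pos [547.4 173.9 128.6] ydir 84.66 tilt 0.13 w 84.8 f 0.0
to (548.5, 173, 31) [-0.0045 -0.0025  0.3254] [-0.0002 -0.0007  0.0009] mm 97.6
```

View pics/w5.png

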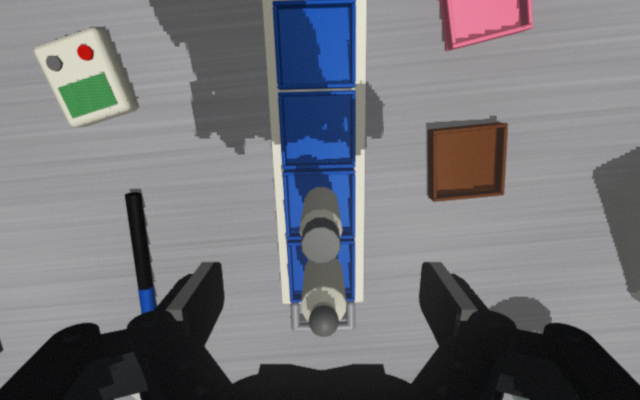

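The tall cap is at (321,241) and the stopper ball at (324,320), both well centred, with two cups empty. I'll descend on the tall bottle.

```bash
python3 -c "
from h import *
c=np.load('pics/w5.npy',allow_pickle=True).item()
print(ray(c,321,242,95).round(1),ray(c,324,320,79).round(1))"
```

```text
[548.4 173.8  95. ] [610.7 170.   79. ]
```

Call:
carry_out --pt "-0.003 -0.001 0.12 0 0 0" --pt "-0.003 -0.001 0.24 0 0 0" --pt "-0.003 -0.001 0.325 0 0 0" --pt "-0.003 -0.001 0.325 0 0 0" --pt "-0.003 -0.001 0.325 0 0 0"

```text
clock: 14.0
tool_pos: [548.4, 170.9, 31.5]
tcp_rot: [0.049, 0.999, -0.0, -0.002]
contact_force: [0.2, 0.0, -0.2]
grip_width: 84.8
grasp_force: 0.0
```

Call:
carry_out --pt "0 0 0 0 0 0" --pt "0 0 0 0 0 0" --pt "0 0 0 0 0 0" --pt "0 0 0 0 0 0" --pt "0 0 0 0 0 0" --claw 0

```text
clock: 14.42
tool_pos: [550.3, 172.4, 33.6]
tcp_rot: [0.048, 0.999, 0.0, 0.001]
contact_force: [-0.4, -0.1, 10.5]
grip_width: 26.8
grasp_force: 58.3
```

Call:
carry_out --pt "0 0 0 0 0 0" --pt "0 0 0 0 0 0" --pt "0 0 0 0 0 0"

```text
clock: 14.67
tool_pos: [550.2, 172.4, 33.6]
tcp_rot: [0.048, 0.999, 0.0, 0.001]
contact_force: [-1.9, 0.4, 6.4]
grip_width: 26.4
grasp_force: 58.6
```

Call:
carry_out --pt "0 0 -0.06 0 0 0" --pt "0 0 -0.16 0 0 0" --pt "0 0 -0.28 0 0 0" --pt "0 0 -0.34 0 0 0" --pt "0 0 -0.34 0 0 0"

```text
clock: 15.08
tool_pos: [552.3, 172.8, 139.3]
tcp_rot: [0.048, 0.999, 0.001, 0.004]
contact_force: [1.1, 0.9, -0.8]
grip_width: 26.7
grasp_force: 59.1
```

Call:
carry_out --pt "0.015 -0.08 0 0 0 0" --pt "0.035 -0.2 0 0 0 0" --pt "0.055 -0.32 0 0 0 0" --pt "0.075 -0.44 0 0 0 0" --pt "0.095 -0.555 0 0 0 0"

```text
clock: 15.5
tool_pos: [504.1, 7.9, 134.1]
tcp_rot: [0.048, 0.999, -0.0, -0.0]
contact_force: [-0.2, -0.4, -0.6]
grip_width: 26.5
grasp_force: 59.1
```

Call:
carry_out --pt "0.02 -0.12 0 0 0 0" --pt "0.04 -0.24 0 0 0 0" --pt "0.06 -0.36 0 0 0 0" --pt "0.08 -0.47 0 0 0 0" --pt "0.09 -0.551 0 0 0 0"

```text
clock: 15.92
tool_pos: [461.1, -154.9, 134.2]
tcp_rot: [0.049, 0.999, -0.0, -0.0]
contact_force: [1.4, -0.9, -0.4]
grip_width: 26.6
grasp_force: 59.2
```

Call:
carry_out --pt "0 0 0 0 0 0" --pt "0 0 0 0 0 0" --pt "0 0 0 0 0 0"

```text
clock: 16.17
tool_pos: [462.2, -152.3, 134.2]
tcp_rot: [0.048, 0.999, 0.0, -0.0]
contact_force: [0.4, -0.1, -0.3]
grip_width: 26.4
grasp_force: 59.2
```

```bash
python3 -c "
from h import *
todo((463.5,-152.6,31),84.5)"
```

```text
t 16.17 pos [ 462.2 -152.3  134.2] ydir 84.48 tilt 0.05 w 26.4 f 59.2
to (463.5, -152.6, 31) [-0.0047 -0.0007  0.3439] [ 0.0002 -0.0002 -0.0001] mm 103.2
```

Call:
carry_out --pt "-0.003 0 0.1 0 0 0" --pt "-0.003 0 0.21 0 0 0" --pt "-0.003 0 0.29 0 0 0" --pt "-0.003 0 0.32 0 0 0" --pt "-0.003 0 0.32 0 0 0"

```text
clock: 16.58
tool_pos: [461.9, -151.0, 36.7]
tcp_rot: [0.047, 0.999, 0.001, -0.002]
contact_force: [-1.0, 0.6, -0.8]
grip_width: 26.2
grasp_force: 59.2
```

Call:
carry_out --pt "0 0 0.01 0 0 0" --pt "0 0 0.02 0 0 0" --pt "0 0 0.024 0 0 0" --pt "0 0 0.024 0 0 0"

```text
clock: 16.92
tool_pos: [463.9, -153.0, 32.0]
tcp_rot: [0.048, 0.999, -0.0, 0.001]
contact_force: [0.3, -0.2, -0.6]
grip_width: 26.7
grasp_force: 59.2
```

Call:
carry_out --pt "0 0 0.003 0 0 0" --pt "0 0 0.006 0 0 0" --pt "0 0 0.006 0 0 0"

```text
clock: 17.17
tool_pos: [464.0, -153.1, 30.5]
tcp_rot: [0.048, 0.999, -0.0, 0.001]
contact_force: [-1.5, 1.1, 10.5]
grip_width: 26.5
grasp_force: 60.6
```

Call:
carry_out --pt "0 0 0 0 0 0" --pt "0 0 0 0 0 0" --pt "0 0 0 0 0 0" --pt "0 0 0 0 0 0" --pt "0 0 0 0 0 0" --claw 85

```text
clock: 17.58
tool_pos: [463.3, -152.8, 29.4]
tcp_rot: [0.048, 0.999, 0.0, -0.0]
contact_force: [-0.0, 0.4, -0.6]
grip_width: 84.2
grasp_force: 0.0
```

Call:
carry_out --pt "0 0 -0.1 0 0 0" --pt "0 0 -0.22 0 0 0" --pt "0 0 -0.34 0 0 0" --pt "0 0 -0.34 0 0 0" --pt "0 0 -0.34 0 0 0"

```text
clock: 18.0
tool_pos: [464.8, -153.5, 133.4]
tcp_rot: [0.048, 0.999, -0.001, 0.002]
contact_force: [0.4, 0.2, -0.2]
grip_width: 84.6
grasp_force: 0.0
```

```bash
python3 -c "
from h import *
todo((610,169.5,130),84.5)"
```

```text
t 18.0 pos [ 464.8 -153.5  133.4] ydir 84.49 tilt 0.24 w 84.6 f 0.0
to (610, 169.5, 130) [-0.3785  1.1183  0.011 ] [-0.0005  0.0012 -0.    ] mm 354.2
```

Call:
carry_out --pt "-0.04 0.1 0 0 0 0" --pt "-0.08 0.22 0 0 0 0" --pt "-0.12 0.34 0 0 0 0" --pt "-0.15 0.45 0 0 0 0" --pt "-0.19 0.56 0 0 0 0"

```text
clock: 18.42
tool_pos: [535.3, 10.7, 130.1]
tcp_rot: [0.048, 0.999, 0.0, -0.001]
contact_force: [0.0, -0.4, -0.2]
grip_width: 85.0
grasp_force: 0.0
```

Call:
carry_out --pt "-0.04 0.12 0 0 0 0" --pt "-0.08 0.24 0 0 0 0" --pt "-0.12 0.35 0 0 0 0" --pt "-0.16 0.46 0 0 0 0" --pt "-0.19 0.556 0 0 0 0"

```text
clock: 18.83
tool_pos: [608.8, 171.6, 129.7]
tcp_rot: [0.048, 0.999, -0.0, -0.001]
contact_force: [0.7, -0.1, 0.0]
grip_width: 85.0
grasp_force: 0.0
```

Call:
carry_out --pt "0 0 0 0 0 0" --pt "0 0 0 0 0 0"

```text
clock: 19.0
tool_pos: [608.2, 170.9, 129.4]
tcp_rot: [0.047, 0.999, -0.0, -0.001]
contact_force: [-0.6, -0.2, -0.2]
grip_width: 85.2
grasp_force: 0.0
```

```bash
python3 -c "
from h import *
todo((610.5,169.5,30),84.5)"
```

```text
t 19.0 pos [608.2 170.9 129.4] ydir 84.64 tilt 0.16 w 85.2 f 0.0
to (610.5, 169.5, 30) [-0.009  -0.0036  0.3313] [-0.0002 -0.0008  0.0008] mm 99.4
```

Call:
carry_out --pt "-0.004 -0.002 0.12 0 0 0" --pt "-0.004 -0.002 0.24 0 0 0" --pt "-0.004 -0.002 0.33 0 0 0" --pt "-0.004 -0.002 0.33 0 0 0" --pt "-0.004 -0.002 0.33 0 0 0"

```text
clock: 19.42
tool_pos: [608.2, 167.6, 31.1]
tcp_rot: [0.049, 0.999, -0.001, -0.002]
contact_force: [-0.0, -0.1, 0.7]
grip_width: 84.9
grasp_force: 0.0
```

Call:
carry_out --pt "0 0 0 0 0 0" --pt "0 0 0 0 0 0" --pt "0 0 0 0 0 0" --pt "0 0 0 0 0 0" --pt "0 0 0 0 0 0" --claw 0

```text
clock: 19.83
tool_pos: [611.1, 168.9, 34.1]
tcp_rot: [0.048, 0.999, 0.0, 0.001]
contact_force: [-1.5, 0.3, 5.2]
grip_width: 31.2
grasp_force: 58.9
```

Call:
carry_out --pt "0 0 0 0 0 0" --pt "0 0 0 0 0 0" --pt "0 0 0 0 0 0"

```text
clock: 20.08
tool_pos: [611.0, 168.9, 34.0]
tcp_rot: [0.048, 0.999, 0.0, 0.001]
contact_force: [-1.3, -1.0, 7.3]
grip_width: 31.3
grasp_force: 59.0
```

Call:
carry_out --pt "0 0 -0.06 0 0 0" --pt "0 0 -0.16 0 0 0" --pt "0 0 -0.28 0 0 0" --pt "0 0 -0.34 0 0 0" --pt "0 0 -0.34 0 0 0"

```text
clock: 20.5
tool_pos: [613.0, 169.3, 140.0]
tcp_rot: [0.048, 0.999, 0.001, 0.004]
contact_force: [0.7, 0.3, -0.4]
grip_width: 31.6
grasp_force: 59.6
```

Call:
carry_out --pt "0.04 -0.08 0 0 0 0" --pt "0.1 -0.2 0 0 0 0" --pt "0.17 -0.32 0 0 0 0" --pt "0.23 -0.44 0 0 0 0" --pt "0.294 -0.556 0 0 0 0"

```text
clock: 20.92
tool_pos: [504.8, 10.1, 134.2]
tcp_rot: [0.048, 0.999, -0.0, -0.0]
contact_force: [0.7, -0.0, -0.2]
grip_width: 31.1
grasp_force: 59.7
```

Call:
carry_out --pt "0.06 -0.12 0 0 0 0" --pt "0.13 -0.24 0 0 0 0" --pt "0.19 -0.36 0 0 0 0" --pt "0.24 -0.46 0 0 0 0" --pt "0.29 -0.556 0 0 0 0"

```text
clock: 21.33
tool_pos: [402.2, -147.7, 134.4]
tcp_rot: [0.048, 0.999, -0.0, 0.0]
contact_force: [0.8, -0.7, -0.3]
grip_width: 32.0
grasp_force: 59.7
```

Call:
carry_out --pt "0 0 0 0 0 0" --pt "0 0 0 0 0 0" --pt "0 0 0 0 0 0"

```text
clock: 21.58
tool_pos: [403.7, -146.4, 134.4]
tcp_rot: [0.048, 0.999, 0.0, 0.0]
contact_force: [1.3, -0.3, -0.7]
grip_width: 31.5
grasp_force: 59.8
```

```bash
python3 -c "
from h import *
todo((405,-146.3,31),84.5)"
```

```text
t 21.58 pos [ 403.7 -146.4  134.4] ydir 84.45 tilt 0.02 w 31.5 f 59.8
to (405, -146.3, 31) [-0.0043  0.0005  0.3448] [ 0.0001  0.     -0.0003] mm 103.5
```

Call:
carry_out --pt "-0.003 0 0.1 0 0 0" --pt "-0.003 0 0.21 0 0 0" --pt "-0.003 0 0.29 0 0 0" --pt "-0.003 0 0.32 0 0 0" --pt "-0.003 0 0.32 0 0 0"

```text
clock: 22.0
tool_pos: [403.4, -144.5, 36.3]
tcp_rot: [0.047, 0.999, 0.001, -0.002]
contact_force: [-1.0, 0.2, -0.2]
grip_width: 31.8
grasp_force: 59.7
```

Call:
carry_out --pt "0 0 0.01 0 0 0" --pt "0 0 0.02 0 0 0" --pt "0 0 0.025 0 0 0" --pt "0 0 0.025 0 0 0"

```text
clock: 22.33
tool_pos: [405.1, -146.6, 31.4]
tcp_rot: [0.048, 0.999, -0.0, 0.0]
contact_force: [-0.6, -1.1, -0.3]
grip_width: 31.4
grasp_force: 59.7
```

Call:
carry_out --pt "0 0 0.002 0 0 0" --pt "0 0 0.003 0 0 0" --pt "0 0 0.003 0 0 0"

```text
clock: 22.58
tool_pos: [405.1, -146.7, 31.0]
tcp_rot: [0.048, 0.999, -0.0, 0.001]
contact_force: [-0.7, 2.1, 8.5]
grip_width: 31.4
grasp_force: 60.8
```

Touchdown. Release and rise.

Call:
carry_out --pt "0 0 0 0 0 0" --pt "0 0 0 0 0 0" --pt "0 0 0 0 0 0" --pt "0 0 0 0 0 0" --pt "0 0 0 0 0 0" --claw 85

```text
clock: 23.0
tool_pos: [404.6, -146.6, 30.1]
tcp_rot: [0.048, 0.999, -0.0, 0.0]
contact_force: [0.0, 0.7, -0.1]
grip_width: 84.8
grasp_force: 0.0
```

Call:
carry_out --pt "0 0 -0.1 0 0 0" --pt "0 0 -0.22 0 0 0" --pt "0 0 -0.34 0 0 0" --pt "0 0 -0.46 0 0 0" --pt "0 0 -0.56 0 0 0"

```text
clock: 23.42
tool_pos: [404.7, -146.6, 200.6]
tcp_rot: [0.048, 0.999, -0.0, 0.001]
contact_force: [1.4, -1.1, -0.5]
grip_width: 85.3
grasp_force: 0.0
```

Call:
carry_out --pt "0 0.1 0 0 0 0" --pt "0 0.22 0 0 0 0" --pt "0 0.34 0 0 0 0" --pt "0 0.46 0 0 0 0" --pt "0 0.55 0 0 0 0"

```text
clock: 23.83
tool_pos: [420.1, 19.9, 198.2]
tcp_rot: [0.048, 0.999, 0.0, 0.0]
contact_force: [-0.1, -0.2, -0.5]
grip_width: 85.0
grasp_force: 0.0
```

```bash
python3 -c "
from h import *
c=viewer.camera('side');a=cv2.resize(c['pixels'][120:330,220:480],None,fx=2,fy=2)
b=cv2.resize(viewer.camera('scene')['pixels'][150:255,200:460],None,fx=2,fy=2)
cv2.imwrite('pics/s3.png',np.vstack([a[:385],b]))"
```

```text
(no output)
```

View pics/s3.png

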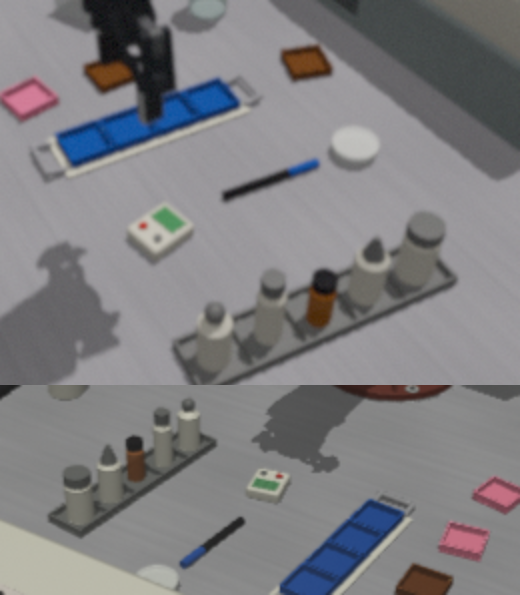

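The rack now holds, from near to far, stopper (215,335), tall (270,305), blank (322,298), dropper (370,270) and squat (418,250), all upright.

```bash
python3 -c "
from h import *
print(ctrl.hand_in())"
```

```text
the job is handed in; nothing more can be done
None
```

All four bottles stand upright in the rack in reverse order (stopper nearest, then tall, the untouched amber blank, dropper, squat farthest), confirmed in the last camera views; the job was handed in at about 24 s.

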